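# Rock the blade block out of a pineapple wedger over its drip dish

### The job

Take the blade block out of the pineapple wedger so that it can drip off: first stand the empty steel drip dish in the middle of the wedger's open drawer and slide the drawer fully shut, so that the dish is under the block. Then grip the block by its core tube and work it out of its tight well by rocking it left and right, one tooth of its catch at a time: lift one side past its first tooth, bring the other side up level, and go on until it is free (a straight pull only locks it). Finish while still holding it, level and still, just clear above its well so that it drips into the dish, and leave everything else on the table where it is.

Things in the scene. Friction and masses are not known exactly. Their poses are not given: they have to be found in the camera images.
- wedger_stand: red cast stand of a pineapple wedger, bolted down, 150 (x) x 170 (y) x 89 mm high; foot plates reach 24 mm further out in y. Origin: centre of its underside on the table; +x points to its back, +y to its left, the drawer is in its front (-x). A flat steel catch frame (z 83 to 89) lies on top round the well.
- well (a point): centre of the seat the blade block stands on, 60 mm above the table, stand's axes. The well's walls rise 23 mm above the seat and the catch frame on them ends 29 mm above the seat. The seat is cut out so that drips fall into the drawer below. Clearance of the block: 3.5 mm at front and back, 6 mm left and right of its teeth.
- drip_drawer (a joint): drawer in the foot of the stand, metres pulled out towards the stand's -x: 0 shut, 0.128 fully open; slides with about 1 N and stays where left
- drawer_handle (a point): middle of the drawer's steel bar handle (8 mm bar, 62 mm long along y, 25 mm in front of the drawer's red front panel), 36 mm above the table; the panel is 146 wide, top edge 50 mm above the table
- drawer_floor (a point): centre of the drawer's inner floor, 11 mm above the table, moves with the drawer; the tray inside is 106 (x) x 110 (y), side walls 15 mm above the floor. With the drawer shut this point lies right under the well; pulled out it lies that much further to the front, clear of the stand.
- drip_dish: open stainless dish, 76 (x) x 62 (y) x 36 mm high, walls 3 mm, small lips on its two short ends (82 mm over the lips), 0.15 kg; origin centre of its underside. Grip it across its 62 mm width.
- blade_block: the cutter: aluminium block 98 (x) x 84 (y) x 32 mm high with six blades and an upright steel core tube in its middle; 0.3 kg. Origin: centre of its underside; axes as the stand's. Left (+y) and right (-y) faces each carry two level teeth, 4.5 mm high, 14 mm apart one above the other. It rocks left-right, about the stand's x axis: close the fingers along y.
- block_left (a point): lower left edge of the blade block, 42 mm to +y of its origin
- block_right (a point): lower right edge of the blade block, 42 mm to -y of its origin
- skewer_cup: steel cup of bamboo skewers, 78 mm across, 180 high, bystander; origin centre of underside
- sugar_jar: brown glazed jar heaped with rock sugar, 122 mm across, 127 high, bystander; origin centre of underside
- pineapple_half: cut pineapple half, 107 mm across, 64 high, bystander; origin centre of underside
- core_tube (a point): grip point on the axis of the blade block's core tube, 58 mm above the block's underside. The tube is 30 mm in diameter; it stands up from the block's top (32 mm above the underside) to 70 mm above the underside.
- catch_frame (a joint): sideways slide of the catch frame, 0 centred, 9 mm either way, spring 0.5 N/mm. Its two rigid catches sit over the block's upper teeth and let one side pass at a time: one side up 13.5 mm, the other down; then the other up as far (level, one tooth up); the same again to 27.5 mm each and it is free. The side not being lifted must keep its height within 2.5 mm, or it jams: go in small steps.
Things that resemble listed ones, but are neither listed nor needed, are in the scene too. What is shaped like the drip_dish but red is not meant.

How it is judged:
By the outcome, as a careful person would: the job done as asked, in the order asked, and still so for the second after the job is handed in, while the arm keeps its last pose, push and grip.
It also fails if it takes over 72 s, if anything falls off the work surface, if the arm or the gripper's body presses on something with over 40 N, if the wrist force passes 120 N, or if a joint passes its speed limit or range.

### The arm

A 6-joint arm with a two-finger parallel gripper is mounted at the origin on a cart in front of the work surface, level with it; the furniture and walls round the work are solid. World frame = base frame: x ahead of the robot, y to its left, z up, the work surface at z = 0. Lengths are in m, angles in rad, forces in N, time in s.
With the tool pointing down it reaches from about 0.35 to 0.975 m from the base axis. Payload 4.9 kg.
Tool frame: the origin (TCP) lies at the very end of the fingers, on their centre line; the grasp point (between the pads) lies 19 mm behind it (ctrl.grip_point_offset is the distance from the TCP to the grasp point, in m); z points along the fingers, y is the line along which they close (so a half turn about z gives the same grasp; the last joint's range is limited). The gripper opens to 85 mm and grips with 20 to 120 N. Pads are 22 mm wide; open, the fingers measure 114 mm over their backs; the gripper's body (76 mm by 85 mm) begins 54 mm behind the grasp point. The pads swing forward as they close: fully open they stand 13 mm farther back than shut.
Start: joints at [1.177, 0.053, 1.613, -0, 1.476, -0.119], TCP at [0.17, 0.602, 0.231] pointing down, gripper open.
Joint ranges: [-3.01, 3.01], [-1.01, 2.22], [0.06, 2.58], [-1.02, 4.17], [0.09, 2.62], [-3.14, 3.14]. Speed limits (rad/s): [2.57, 2.57, 3.14, 3.14, 3.14, 3.14].

### API

Orientations are given as a rotation vector (axis times angle).
In Python, from station import ctrl gives the robot as it stands.
- The arm moves only by the tool send_rows, never from a script. Its argument "rows" is a list of rows, each a list of 3 entries, a list of its own where there are three numbers: the finger opening in cm, from 0 to 8.54, then the shift along the tool's x, y, z in cm, then the turn about the tool's z in degrees. A call has 1 to 10 rows; each row shifts and turns the commanded pose from where the row before left it, along the tool's axes as they then stand; what a row does not reach is not made up. A row lasts 1/8 s, in which the tool goes at most 62.5 mm and 10.7 degrees, less where a joint would pass 70% of its speed; a pose out of reach is approached as far as the arm can. A call with a gripper value outside its range is refused whole. The fingers move at their own pace and stop on an object; "newtons" is the grip in N (left out, the last holds). Time passes only in rows, so rows that do not move let the fingers close. It gives the time, the measured TCP pose, the force, the opening and the grip force at its end, in the units of the state.
- ctrl.get_obs(): the state, without advancing time (a new reading comes with each control period).
- ctrl.get_image(name): name is "scene" or "top"; returns a dict with "frame" (384x512x3 uint8, red, green, blue), "range_z" (384x512 float32, m along the optical axis (not along the pixel's ray), 0 where there is no reading), "fx", "fy", "cx", "cy" (pixels), "k1" (the pictures are not rectified: a ray, as slopes to the right and down, at radius r is drawn at 1 + k1 r^2 times it, then the intrinsics apply), "cam_to_world" (4x4, takes a point from camera to world coordinates). Camera axes: x right, y down, z forward; pixel columns grow to the right and rows downward; lengths in m; the calibration is good to about 2 mm. A picture is of the moment at which its call begins.
- ctrl.finish_job(): hands the job in; it is judged then, once.
The state is a dict: "t": time; "q": joint angles; "dq": joint speeds; "effort": joint torques, N m; "tool_pos": TCP position; "tool_rot": TCP orientation; "contact_force": force on the tool from outside, world axes, zero at the start; "wrist_torque": the same for the moment, N m; "opening": finger opening in m; "grip_force": force on a finger pad.
Only numpy, scipy, OpenCV 4.12 (cv2) and the standard library are available. Lean on these libraries where they do the work, as an engineer would, in place of code of your own. Each camera call takes 0.05 s, during which the arm holds its last target. There are 200 camera calls.

## Working session

There is one attempt and no reset: what is moved stays moved. The work goes in short steps, Python scripts to look and compute and a tool call to move; the robot and the scene stay as the last step left them, time stands still between calls to the robot, and variables do not carry over. Pictures are saved under pics/ and viewed, at most 10 in all, crops included, and the job is handed in when it is done.

Besides the shell and the picture viewer there is one more tool, called after ">>>" by a JSON object that holds its "name" and its "arguments", one argument or row to a line. send_rows: Moves the arm, as the interface text tells. Its arguments: {"type":"object","properties":{"rows":{"type":"array","items":{"type":"array"}},"newtons":{"type":"number"}},"required":["rows"]}

```bash
ls; mkdir -p pics; cat > h.py <<'E'
import numpy as np, cv2, sys
from station import ctrl
def cloud(im):
    h,w=im["range_z"].shape
    K=np.array([[im["fx"],0,im["cx"]],[0,im["fy"],im["cy"]],[0,0,1.]])
    u,v=np.meshgrid(np.arange(w),np.arange(h))
    p=cv2.undistortPoints(np.stack([u,v],-1).reshape(-1,1,2).astype(np.float64),K,np.array([im["k1"],0,0,0.])).reshape(h,w,2)
    z=im["range_z"]; P=np.stack([p[...,0]*z,p[...,1]*z,z],-1)
    T=np.array(im["cam_to_world"]); W=P@T[:3,:3].T+T[:3,3]
    W[z==0]=np.nan
    return W
E
cat > a.py <<'E'
from h import *
np.set_printoptions(precision=4,suppress=True)
o=ctrl.get_obs(); print({k:np.round(v,4) for k,v in o.items()})
for n in ("scene","top"):
    im=ctrl.get_image(n); W=cloud(im); np.savez(n,W=W,frame=im["frame"],T=im["cam_to_world"])
    print(n,im["fx"],im["k1"],np.array(im["cam_to_world"]))
    cv2.imwrite(f"pics/{n}0.png",im["frame"][...,::-1])
print(getattr(ctrl,"grip_point_offset",None))
E
python3 a.py
```

```text
pics
{'t': np.float64(0.0), 'q': array([ 1.177 ,  0.0534,  1.6143, -0.    ,  1.476 , -0.119 ]), 'dq': array([ 0.0006,  0.0011,  0.0002,  0.0001, -0.0003, -0.001 ]), 'effort': array([ -0.0006, -39.3665, -37.0184,  -0.    ,   0.0068,   0.    ]), 'tool_pos': array([0.1694, 0.601 , 0.23  ]), 'tool_rot': array([-0.4303, -3.1114,  0.0032]), 'contact_force': array([-0.4896, -0.2281, -0.1236]), 'wrist_torque': array([-0.0018,  0.0128, -0.0081]), 'grip_force': np.float64(0.0), 'opening': np.float64(0.0855)}
scene 432.1210193381261 -0.07176224308903369 [[ 0.8913 -0.1864  0.4134 -0.075 ]
 [-0.4531 -0.4013  0.796  -1.1335]
 [ 0.0175 -0.8968 -0.4422  0.7462]
 [ 0.      0.      0.      1.    ]]
top 371.1165931340574 -0.10893099129343774 [[ 0.0132 -0.9873  0.1582  0.3614]
 [-0.9998 -0.0108  0.0162  0.0146]
 [-0.0143 -0.1584 -0.9873  1.1364]
 [ 0.      0.      0.      1.    ]]
0.0187
```

View pics/scene0.png

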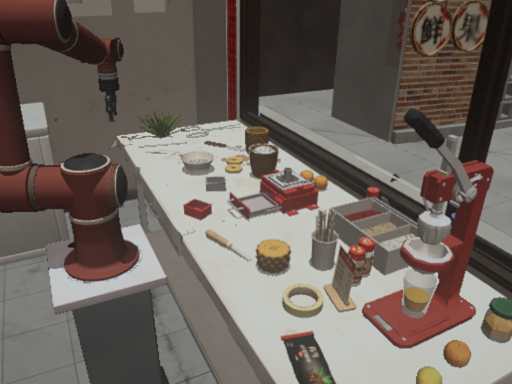

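View pics/top0.png

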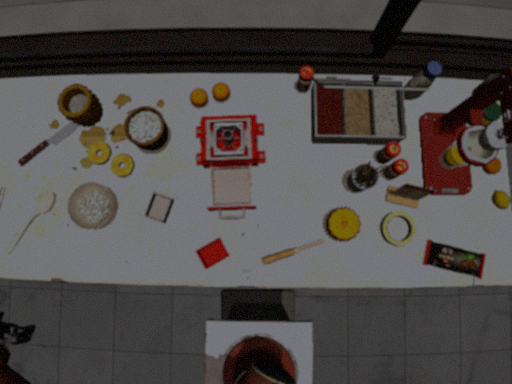

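Scene: the wedger is at top px (230,140) and scene px (288,190), with its drawer open toward the robot at top (232,187). Candidates for the dish are the steel box at top (159,207) / scene (215,184), the red dish at top (212,253) / scene (198,209), which is excluded, and the round bowl at top (93,205), which has the wrong shape. I choose the steel box and check it in a crop.

```bash
cat > b.py <<'E'
from h import *
np.set_printoptions(precision=4,suppress=True)
t=np.load("top.npz"); s=np.load("scene.npz")
c1=cv2.resize(t["frame"][100:260,135:275],None,fx=3.6,fy=3.6,interpolation=cv2.INTER_CUBIC)
c2=cv2.resize(s["frame"][160:225,175:330],None,fx=2,fy=2,interpolation=cv2.INTER_CUBIC)
c1=cv2.convertScaleAbs(c1,alpha=1.8)
img=np.zeros((576,800,3),np.uint8); img[:576,:504]=c1[:576,:504]; img[:130,504:800]=c2[:,:296]
cv2.imwrite("pics/crop1.png",img[...,::-1])
for n,d in (("top",t),("scene",s)):
    W=d["W"]; 
    g=lambda x0,x1,y0,y1,z0,z1: W[(W[...,0]>x0)&(W[...,0]<x1)&(W[...,1]>y0)&(W[...,1]<y1)&(W[...,2]>z0)&(W[...,2]<z1)]
    pts={"top":[(159,207),(159,197),(168,215),(230,140),(232,187),(232,215),(145,125)],"scene":[(215,184),(288,175),(287,192),(255,204)]}[n]
    for u,v in pts: print(n,u,v,W[v,u])
    P=W[{"top":(slice(185,228),slice(138,182)),"scene":(slice(172,196),slice(200,230))}[n]].reshape(-1,3); P=P[P[:,2]>0.012]
    r=cv2.minAreaRect(P[:,:2].astype(np.float32)*1000); print("dish",n,r,np.percentile(P[:,2],[5,50,90,99]),len(P))
    P=g(.4,.9,-.15,.25,.075,.095)
    r=cv2.minAreaRect(P[:,:2].astype(np.float32)*1000); print("frame",n,r,np.median(P[:,2]),len(P))
    P=g(.4,.9,-.15,.25,.105,.15); print("tube",len(P),P.min(0) if len(P) else '',P.max(0) if len(P) else '',np.median(P,0))
E
python3 b.py
```

```text
top 159 207 [0.487  0.3149 0.0019]
top 159 197 [0.5184 0.3166 0.0015]
top 168 215 [0.4626 0.2857 0.001 ]
top 230 140 [0.6702 0.0904 0.1128]
top 232 187 [0.5508 0.0884 0.0115]
top 232 215 [ 0.466   0.0877 -0.0062]
top 145 125 [0.711  0.3372 0.1241]
dish top ((478.3231201171875, 294.5202941894531), (100.34070587158203, 80.14888000488281), 70.91156768798828) [0.0151 0.0328 0.0366 0.039 ] 229
frame top ((728.0523681640625, 6.6296234130859375), (180.1042938232422, 401.8977355957031), 26.15515899658203) 0.08541450953619178 1790
tube 136 [ 0.4998 -0.1497  0.1051] [0.8999 0.234  0.1325] [ 0.8675 -0.1138  0.1079]
scene 215 184 [0.471  0.2819 0.0299]
scene 288 175 [0.6779 0.0854 0.1092]
scene 287 192 [0.6326 0.0128 0.0827]
scene 255 204 [0.5541 0.1017 0.0105]
dish scene ((482.438232421875, 309.00604248046875), (73.15798950195312, 81.29727935791016), 71.72638702392578) [0.0136 0.0255 0.0348 0.0375] 229
frame scene ((721.6204833984375, -1.8477935791015625), (167.15261840820312, 410.4207763671875), 26.142379760742188) 0.08528721238140158 739
tube 92 [ 0.6659 -0.1489  0.1051] [0.8992 0.1111 0.1314] [0.6836 0.0856 0.1154]
```

View pics/crop1.png

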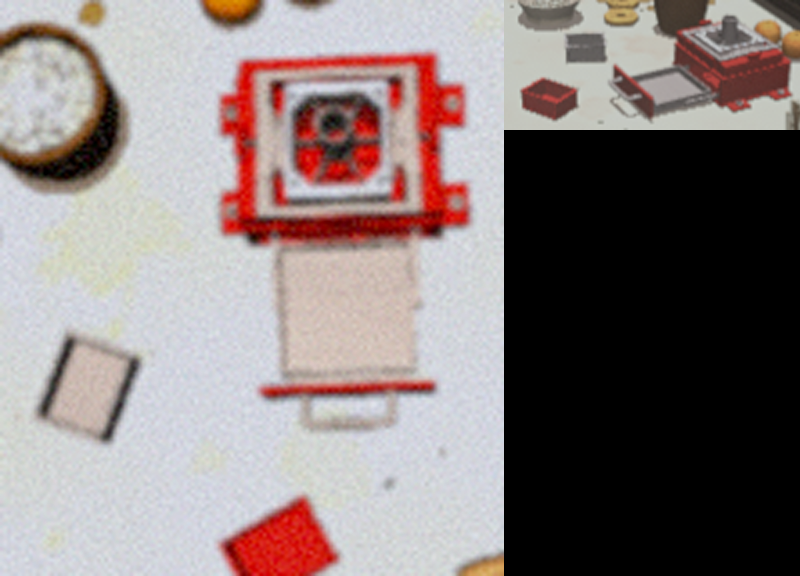

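The crop shows the steel dish at crop px (90,387), upright and empty, with its long axis turned about 20° from world x. The red one is at (280,545). The drawer tray, at (345,310), is empty and open. The block with its core tube is at (335,125). Next I fit precise poses.

```bash
cat > c.py <<'E'
from h import *
from scipy.optimize import least_squares
from scipy.spatial import cKDTree
np.set_printoptions(precision=4,suppress=True)
def rectfit(P,a,b,x0):
    def f(p):
        c,s=np.cos(p[2]),np.sin(p[2]); d=(P[:,:2]-p[:2])@np.array([[c,-s],[s,c]])
        q=np.abs(d)-np.array([a,b])/2
        return (np.linalg.norm(np.maximum(q,0),axis=1)+np.minimum(q.max(1),0))*1000
    best=min((least_squares(f,[x0[0],x0[1],y],loss="soft_l1",f_scale=2,x_scale=[.01,.01,.1]) for y in np.radians(x0[2:])),key=lambda r:r.cost)
    return best.x[:2],np.degrees(best.x[2]),best.cost/len(P)
for n in sys.argv[1:] or ("top","scene"):
    W=np.load(n+".npz")["W"]
    g=lambda x0,x1,y0,y1,z0,z1: W[(W[...,0]>x0)&(W[...,0]<x1)&(W[...,1]>y0)&(W[...,1]<y1)&(W[...,2]>z0)&(W[...,2]<z1)]
    P=g(.42,.56,.235,.37,.012,.045); t=cKDTree(P); P=P[[len(x)>4 for x in t.query_ball_point(P,.01)]]
    print(n,"dish",len(P),P.min(0),P.max(0),rectfit(P,.075,.060,[.485,.305,-35,-20,-5]),np.percentile(P[:,2],[50,95]))
    P=g(.57,.78,-.02,.2,.122,.14); 
    def f(p): return (np.linalg.norm(P[:,:2]-p,axis=1))
    print("tube top",len(P),P.mean(0),(P.max(0)+P.min(0))/2,np.ptp(P,0))
    P=g(.57,.78,-.02,.2,.079,.096); r=cv2.minAreaRect((P[:,:2]*1000).astype(np.float32)); print("frame",r,len(P))
    if n=="top":
        for zz in ((.079,.096),):
            print("stand",rectfit(P[np.abs(P[:,:2]-[.675,.088]).max(1)>.045],.15,.17,[.675,.088,0]))
    P=g(.40,.48,.04,.14,.026,.05); print("handle",len(P),P.min(0),P.max(0),np.median(P,0))
    P=g(.44,.53,-.0,.18,.044,.058); print("panel",len(P),np.median(P,0),P.min(0),P.max(0), np.polyfit(P[:,1],P[:,0],1))
    P=g(.46,.60,.02,.15,.0,.02); print("floor z",np.median(P,0))
E
python3 c.py
```

```text
top dish 220 [0.4382 0.2702 0.0123] [0.5294 0.3523 0.0392] (array([0.4838, 0.3104]), np.float64(-19.784322769161236), np.float64(0.8480047446509722)) [0.0328 0.0371]
tube top 33 [0.6815 0.0973 0.1274] [0.6823 0.0968 0.1273] [0.0291 0.0254 0.0104]
frame ((682.16650390625, 97.79768371582031), (129.7293701171875, 166.07138061523438), 2.5640454292297363) 1609
stand (array([0.6617, 0.0872]), np.float64(-0.3890385628721301), np.float64(31.991661170583992))
handle 123 [0.4498 0.0492 0.0317] [0.48   0.1377 0.0492] [0.4592 0.0966 0.0382]
panel 121 [0.4826 0.0873 0.0481] [0.4525 0.0168 0.0442] [0.4886 0.1589 0.0535] [-0.0495  0.4871]
floor z [0.5446 0.0914 0.0099]
scene dish 213 [0.4344 0.268  0.0123] [0.5279 0.3503 0.037 ] (array([0.4826, 0.309 ]), np.float64(-17.08008136836143), np.float64(2.8840374383502443)) [0.0246 0.0354]
tube top 30 [0.6808 0.0952 0.1261] [0.6824 0.096  0.1267] [0.0331 0.0277 0.0093]
frame ((679.9094848632812, 94.6517562866211), (127.8045654296875, 173.8572540283203), 3.431844711303711) 620
handle 89 [0.4488 0.0442 0.0263] [0.4799 0.1394 0.05  ] [0.4676 0.0951 0.0378]
panel 54 [0.4826 0.073  0.0478] [0.4763 0.0127 0.0445] [0.4888 0.1626 0.052 ] [-0.0516  0.4864]
floor z [0.5478 0.0848 0.0105]
```

Fits: the dish is at (0.483, 0.310) with yaw −19° and its rim at about 37 mm. The well is at (0.682, 0.0965) with yaw about 2.8°. The tube top is at about 0.127–0.13, and the drawer is fully open. I move over the dish first.

>>> {"name": "send_rows", "arguments": {
  "rows": [
    [8.5, [0, 0, 0], 3.5],
    [8.5, [-4.4, -1.9, 0.5], 0],
    [8.5, [-4.4, -1.9, 1], 0],
    [8.5, [-4.4, -1.9, 1], 0],
    [8.5, [-4.4, -1.9, 1], 0],
    [8.5, [-4.4, -1.9, 1], 0],
    [8.5, [-4.4, -1.9, 1], 0],
    [8.5, [-4.4, -1.9, 1], 0],
    [8.5, [-4.2, -1.9, 1], 0],
    [8.5, [-4.2, -1.9, 1], 0]
  ],
  "newtons": 40
}}

```text
t: 1.35
tool_pos: [0.484, 0.3096, 0.1455]
tool_rot: [-0.525, -3.097, 0.0]
contact_force: [-0.2, 0.3, -1.0]
opening: 0.0847
grip_force: 0.0
```

```bash
cat > m.py <<'E'
# python3 m.py x y z yawdeg : shift (tool axes, cm) and turn to reach TCP target
from h import *
from scipy.spatial.transform import Rotation as R
np.set_printoptions(precision=3,suppress=True)
def state():
    o=ctrl.get_obs(); M=R.from_rotvec(o["tool_rot"]).as_matrix()
    yaw=np.degrees(np.arctan2(-M[0,1],M[1,1]))
    print("t",round(float(o["t"]),2),"tcp",o["tool_pos"],"yaw",round(yaw,2),"tilt",M[:2,2],"open",round(float(o["opening"])*100,2),"grip",round(float(o["grip_force"]),1),"F",o["contact_force"],"T",o["wrist_torque"])
    return o,M,yaw
if __name__=="__main__":
    o,M,yaw=state()
    if len(sys.argv)>3:
        a=list(map(float,sys.argv[1:])); y=a[3] if len(a)>3 else yaw
        d=np.array(a[:3])-o["tool_pos"]; print("shift now-axes",M.T@d*100,"turn",round(yaw-y,2))
        c,s=np.cos(np.radians(y)),np.sin(np.radians(y)); print("after turn",np.array([[-c,-s,0],[-s,c,0],[0,0,-1]])@d*100)
E
python3 m.py 0.483 0.310 0.06 -19.3
```

```text
t 1.35 tcp [0.484 0.31  0.146] yaw -19.25 tilt [-0.001 -0.   ] open 8.47 grip 0.0 F [-0.203  0.28  -0.974] T [-0.001 -0.007  0.007]
shift now-axes [0.104 0.012 8.552] turn 0.05
after turn [0.109 0.009 8.552]
```

>>> {"name": "send_rows", "arguments": {
  "rows": [
    [8.5, [0.1, 0, 5], 0],
    [8.5, [0, 0, 5], 0],
    [8.5, [0, 0, 2.5], 0],
    [8.5, [0, 0, 1.3], 0],
    [8.5, [0, 0, 0], 0],
    [5.5, [0, 0, 0], 0],
    [5.5, [0, 0, 0], 0],
    [5.5, [0, 0, 0], 0],
    [5.5, [0, 0, 0], 0],
    [5.5, [0, 0, 0], 0]
  ],
  "newtons": 40
}}

```text
t: 2.6
tool_pos: [0.4838, 0.312, 0.0103]
tool_rot: [0.524, 3.095, 0.003]
contact_force: [-0.8, -0.0, 6.0]
opening: 0.0612
grip_force: 46.1
```

```bash
python3 m.py 0.554 0.0902 0.10 2.8; python3 - <<'E'
import numpy as np
for n in("top","scene"):
    W=np.load(n+".npz")["W"]; ps=np.radians(2.8); c,s=np.cos(ps),np.sin(ps)
    d=(W-[.6822,.0962,0]); x=d[...,0]*c+d[...,1]*s; y=-d[...,0]*s+d[...,1]*c; z=W[...,2]
    m=(np.abs(y)<.04)&(x>-.24)&(x<-.07)
    for a in np.arange(-.24,-.06,.006):
        k=m&(x>=a)&(x<a+.006); print(round(a,3),k.sum(),np.round(np.median(z[k]),4) if k.any() else '',end=' | ')
    m=(x>-.16)&(x<-.10)
    print()
    for a in np.arange(-.1,.1,.006):
        k=m&(y>=a)&(y<a+.006); print(round(a,3),k.sum(),np.round(np.median(z[k]),4) if k.any() else '',end=' | ')
    print()
E
```

```text
t 2.6 tcp [0.484 0.312 0.01 ] yaw -19.24 tilt [0.003 0.001] open 6.12 grip 46.1 F [-0.794 -0.043  6.001] T [-0.069  0.145 -0.027]
shift now-axes [-13.954 -18.604  -8.977] turn -22.04
after turn [ -5.926 -22.492  -8.967]
-0.24 52 -0.0012 | -0.234 77 0.0 | -0.228 42 0.0378 | -0.222 42 -0.0004 | -0.216 52 -0.0004 | -0.21 56 -0.0011 | -0.204 94 0.044 | -0.198 19 0.0479 | -0.192 53 0.0143 | -0.186 57 0.021 | -0.18 38 0.0099 | -0.174 52 0.0094 | -0.168 50 0.0107 | -0.162 51 0.0102 | -0.156 47 0.0096 | -0.15 50 0.0099 | -0.144 51 0.0096 | -0.138 50 0.0109 | -0.132 48 0.0098 | -0.126 51 0.0091 | -0.12 52 0.0099 | -0.114 45 0.0101 | -0.108 51 0.0099 | -0.102 49 0.0102 | -0.096 51 0.0095 | -0.09 44 0.0091 | -0.084 53 0.009 | -0.078 70 0.0144 | -0.072 8 0.0233 | -0.066 0  | 
-0.1 35 -0.0012 | -0.094 37 -0.0015 | -0.088 34 -0.0017 | -0.082 37 -0.0013 | -0.076 36 -0.0011 | -0.07 35 -0.0013 | -0.064 40 -0.0016 | -0.058 39 0.0172 | -0.052 38 0.0095 | -0.046 38 0.0092 | -0.04 38 0.0095 | -0.034 38 0.0094 | -0.028 37 0.0104 | -0.022 38 0.0102 | -0.016 38 0.0098 | -0.01 38 0.0099 | -0.004 39 0.0096 | 
[... 712 characters left out ...]
0.102 12 0.0098 | -0.096 18 0.0101 | -0.09 14 0.0101 | -0.084 15 0.0102 | -0.078 44 0.0167 | -0.072 10 0.017 | -0.066 0  | 
-0.1 19 -0.0014 | -0.094 18 -0.0006 | -0.088 12 -0.0015 | -0.082 16 -0.0008 | -0.076 12 -0.001 | -0.07 14 -0.0017 | -0.064 57 0.0125 | -0.058 56 0.0128 | -0.052 10 -0.0017 | -0.046 3 -0.0009 | -0.04 0  | -0.034 3 0.012 | -0.028 17 0.0094 | -0.022 14 0.0103 | -0.016 12 0.0107 | -0.01 17 0.0101 | -0.004 8 0.0098 | 0.002 13 0.01 | 0.008 11 0.0091 | 0.014 18 0.0094 | 0.02 6 0.0091 | 0.026 15 0.0096 | 0.032 14 0.0096 | 0.038 14 0.0101 | 0.044 10 0.0099 | 0.05 35 0.0137 | 0.056 34 0.0174 | 0.062 1 0.0214 | 0.068 0  | 0.074 0  | 0.08 0  | 0.086 0  | 0.092 0  | 0.098 1 0.0009 |
```

>>> {"name": "send_rows", "arguments": {
  "rows": [
    [5.5, [0, 0, -3], 0],
    [5.5, [0, 0, -4], -7.3],
    [5.5, [0, 0, -2], -7.3],
    [5.5, [0, 0, 0], -7.4],
    [5.5, [-1.2, -4.5, 0], 0],
    [5.5, [-1.2, -4.5, 0], 0],
    [5.5, [-1.2, -4.5, 0], 0],
    [5.5, [-1.2, -4.5, 0], 0],
    [5.5, [-1.1, -4.5, 0], 0],
    [5.5, [0, 0, 0], 0]
  ]
}}

```text
t: 3.85
tool_pos: [0.5525, 0.0868, 0.0982]
tool_rot: [0.069, -3.141, 0.001]
contact_force: [0.2, 0.7, -1.0]
opening: 0.0613
grip_force: 45.3
```

```bash
python3 m.py 0.5535 0.0907 0.024 2.8; cat > look.py <<'E'
from h import *
n=sys.argv[1]; im=ctrl.get_image(n); np.savez(n+"_n",W=cloud(im),frame=im["frame"])
if len(sys.argv)>2:
    a,b,c,d=map(int,sys.argv[3:7]); f=float(sys.argv[7])
    cv2.imwrite(sys.argv[2],cv2.convertScaleAbs(cv2.resize(im["frame"][a:b,c:d],None,fx=f,fy=f,interpolation=cv2.INTER_CUBIC)[...,::-1],alpha=1.4))
E

```

```text
t 3.85 tcp [0.553 0.087 0.098] yaw 2.51 tilt [-0. -0.] open 6.13 grip 45.3 F [ 0.211  0.672 -1.027] T [ 0.01   0.039 -0.017]
shift now-axes [-0.114  0.39   7.419] turn -0.29
after turn [-0.115  0.387  7.419]
```

>>> {"name": "send_rows", "arguments": {
  "rows": [
    [5.5, [-0.1, 0.4, 3], 0],
    [5.5, [0, 0, 3], 0],
    [5.5, [0, 0, 1], 0],
    [5.5, [0, 0, 0.6], 0],
    [5.5, [0, 0, 0.1], 0],
    [7.2, [0, 0, 0], 0],
    [7.2, [0, 0, 0], 0],
    [7.2, [0, 0, 0], 0]
  ]
}}

```text
t: 4.85
tool_pos: [0.5535, 0.0934, 0.022]
tool_rot: [-0.075, 3.139, 0.0]
contact_force: [-0.2, -0.5, -0.5]
opening: 0.0719
grip_force: 0.0
```

```bash
python3 m.py
```

```text
t 4.85 tcp [0.553 0.093 0.022] yaw 2.75 tilt [0.001 0.   ] open 7.19 grip 0.0 F [-0.205 -0.527 -0.489] T [ 0.043 -0.001  0.042]
```

>>> {"name": "send_rows", "arguments": {
  "rows": [
    [7.2, [0, 0, -2], 0],
    [7.2, [0, 0, -4], 0],
    [0, [0, 0, -3], 0],
    [0, [4.5, -0.4, 0], 0],
    [0, [4.5, -0.4, 0], 0],
    [0, [4.5, -0.4, 0], 0],
    [0, [0, 0, 0], 0]
  ]
}}

```text
t: 5.72
tool_pos: [0.4164, 0.0748, 0.1115]
tool_rot: [-0.075, 3.14, -0.0]
contact_force: [0.5, 0.1, -0.4]
opening: -0.0
grip_force: 0.0
```

```bash
python3 m.py 0.423 0.083 0.026 2.8; python3 look.py top pics/t2.png 110 230 180 280 5; python3 look.py scene
```

```text
t 5.72 tcp [0.416 0.075 0.112] yaw 2.75 tilt [ 0.001 -0.   ] open -0.0 grip 0.0 F [ 0.481  0.123 -0.398] T [ 0.012 -0.034  0.059]
shift now-axes [-0.687  0.786  8.554] turn -0.05
after turn [-0.694  0.785  8.554]
```

View pics/t2.png

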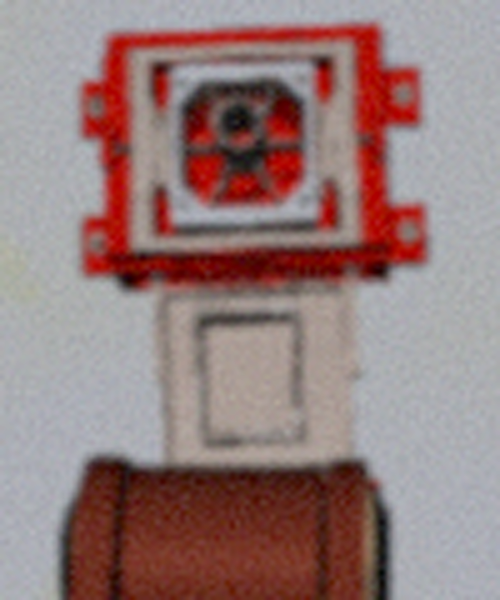

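The dish stands upright in the drawer at crop px (250,380), with the tray spanning about 165–355 in columns. I check the offset numerically.

```bash
python3 - <<'E'
import numpy as np
from scipy.optimize import least_squares
ps=np.radians(2.8); c,s=np.cos(ps),np.sin(ps)
for n in("top_n","scene_n"):
    W=np.load(n+".npz")["W"]; d=(W-[.6822,.0962,0]); x=d[...,0]*c+d[...,1]*s; y=-d[...,0]*s+d[...,1]*c; z=W[...,2]
    m=(np.abs(y)<.05)&(x>-.18)&(x<-.075)&(z>.03)&(z<.06)
    P=np.stack([x[m],y[m]],1)
    def f(p):
        C,S=np.cos(p[2]),np.sin(p[2]); q=np.abs((P-p[:2])@np.array([[C,-S],[S,C]]))-[.0375,.030]
        return 1000*(np.linalg.norm(np.maximum(q,0),axis=1)+np.minimum(q.max(1),0))
    r=least_squares(f,[-.129,0,0],loss="soft_l1",f_scale=2,x_scale=[.01,.01,.1]); print(n,m.sum(),r.x,P.min(0),P.max(0),np.percentile(z[m],[50,95]))
    for lo in (-.16,-.10):
      k=(x>lo)&(x<lo+.03)&(z>.017)&(z<.03)&(np.abs(np.abs(y)-.058)<.012); print("walls",np.median(y[k&(y>0)]),np.median(y[k&(y<0)]))
E
```

```text
top_n 154 [-0.12916781  0.00585347  0.01157761] [-0.16954283 -0.02471952] [-0.08773657  0.03749955] [0.0453018  0.04948639]
walls 0.05907217104013738 -0.05358929522999249
walls 0.05806540990191839 -0.052668183076853475
scene_n 223 [-0.12934241  0.00286292  0.01059149] [-0.17085119 -0.03175264] [-0.08636934  0.03960981] [0.03908033 0.04685546]
walls 0.058073688502214005 -0.05619039762976709
walls nan -0.05772887104107463
  return _methods._mean(a, axis=axis, dtype=dtype,
  ret = ret.dtype.type(ret / rcount)
```

>>> {"name": "send_rows", "arguments": {
  "rows": [
    [0, [-0.7, 0.9, 4], 0],
    [0, [0, 0.2, 4], 0],
    [0, [0, 0, 0.6], 0],
    [0, [-0.5, 0, 0], 0],
    [0, [-0.6, 0, 0], 0],
    [0, [-0.7, 0, 0], 0],
    [0, [-1, 0, 0], 0],
    [0, [-1.3, 0, 0], 0],
    [0, [-1.3, 0, 0], 0],
    [0, [-1.3, 0, 0], 0]
  ]
}}

```text
t: 7.08
tool_pos: [0.493, 0.0895, 0.0253]
tool_rot: [0.076, -3.141, -0.0]
contact_force: [-1.0, -0.1, 1.0]
opening: 0.0
grip_force: 0.7
```

>>> {"name": "send_rows", "arguments": {
  "rows": [
    [0, [-1.3, 0, 0], 0],
    [0, [-1.3, 0, 0], 0],
    [0, [-1.3, 0, 0], 0],
    [0, [-1.3, 0, 0], 0],
    [0, [-1, 0, 0], 0],
    [0, [-0.5, 0, 0], 0],
    [0, [-0.3, 0, 0], 0]
  ]
}}

```text
t: 7.95
tool_pos: [0.5622, 0.0927, 0.0253]
tool_rot: [0.076, -3.141, 0.0]
contact_force: [-1.1, -0.9, 0.8]
opening: 0.0
grip_force: 0.6
```

```bash
python3 m.py
```

```text
t 7.95 tcp [0.562 0.093 0.025] yaw 2.75 tilt [-0. -0.] open 0.0 grip 0.6 F [-1.128 -0.921  0.752] T [-0.019  0.182  0.035]
```

>>> {"name": "send_rows", "arguments": {
  "rows": [
    [0, [-0.3, 0, 0], 0],
    [0, [-0.3, 0, 0], 0],
    [0, [0, 0, 0], 0]
  ]
}}

```text
t: 8.32
tool_pos: [0.5683, 0.0931, 0.0254]
tool_rot: [-0.075, 3.14, 0.0]
contact_force: [0.3, 0.5, 0.8]
opening: 0.0003
grip_force: 0.0
```

```bash
python3 m.py
```

```text
t 8.32 tcp [0.568 0.093 0.025] yaw 2.75 tilt [0.001 0.   ] open 0.03 grip 0.0 F [0.281 0.471 0.833] T [ 0.012 -0.036 -0.008]
```

>>> {"name": "send_rows", "arguments": {
  "rows": [
    [0, [-0.3, 0, 0], 0],
    [0, [-0.2, 0, 0], 0]
  ]
}}

```text
t: 8.57
tool_pos: [0.57, 0.0932, 0.0251]
tool_rot: [0.076, -3.132, 0.001]
contact_force: [-14.4, -0.9, 12.6]
opening: -0.0002
grip_force: 7.7
```

```bash
python3 m.py
```

```text
t 8.57 tcp [0.57  0.093 0.025] yaw 2.77 tilt [-0.009 -0.001] open -0.02 grip 7.7 F [-14.41   -0.946  12.594] T [-0.164  2.409  0.009]
```

>>> {"name": "send_rows", "arguments": {
  "rows": [
    [0, [1.5, 0, 0], 0],
    [0, [2.5, 0, 0], 0],
    [0, [0, 0, -5], 0],
    [5, [0, 0, -5], 0],
    [5, [0, 0, -5], 0],
    [5, [0, 0, 0], 0]
  ]
}}

```text
t: 9.32
tool_pos: [0.5362, 0.0916, 0.1813]
tool_rot: [-0.075, 3.129, 0.0]
contact_force: [0.6, -0.3, -0.0]
opening: 0.0499
grip_force: 0.0
```

```bash
python3 m.py 0.682 0.0965 0.165 2.8; python3 look.py top pics/t3.png 110 230 180 280 5; python3 - <<'E'
import numpy as np
W=np.load("top_n.npz")["W"]
g=lambda x0,x1,y0,y1,z0,z1: W[(W[...,0]>x0)&(W[...,0]<x1)&(W[...,1]>y0)&(W[...,1]<y1)&(W[...,2]>z0)&(W[...,2]<z1)]
P=g(.6,.75,.03,.16,.08,.1); 
P=P[np.abs(P[:,:2]-[.682,.097]).max(1)<.05]
A=np.c_[P[:,:2]-[.682,.097],np.ones(len(P))]; print("block top plane",np.linalg.lstsq(A,P[:,2],rcond=None)[0],len(P))
P=g(.64,.72,.05,.14,.118,.14); print(P.mean(0),(P.max(0)+P.min(0))/2,len(P))
E
```

```text
t 9.32 tcp [0.536 0.092 0.181] yaw 2.76 tilt [0.012 0.   ] open 4.99 grip 0.0 F [ 0.589 -0.323 -0.047] T [-0.022 -0.007 -0.047]
shift now-axes [-14.567  -0.213   1.806] turn -0.04
after turn [-14.587  -0.222   1.634]
block top plane [0.07494148 0.00102388 0.08632222] 224
[0.68959309 0.09744691 0.12584418] [0.68798053 0.09707421 0.1259028 ] 24
```

View pics/t3.png

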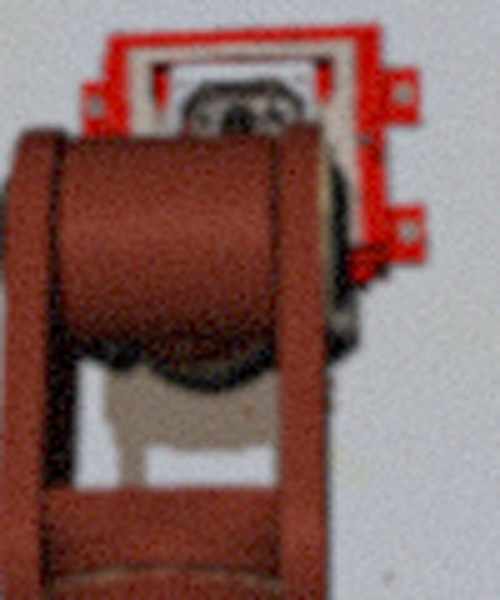

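The picture shows the arm covering most of the stand, with the block and tube still seated at crop px (240,120) and no open drawer visible in front. I go over the tube.

>>> {"name": "send_rows", "arguments": {
  "rows": [
    [5, [-4, 0, 0], 0],
    [5, [-4, 0, 0], 0],
    [5, [-4, 0, 0], 0],
    [5, [-2.6, -0.2, 0], 0],
    [5, [0, 0, 0], 0]
  ]
}}

```text
t: 10.0
tool_pos: [0.6787, 0.0962, 0.1724]
tool_rot: [0.075, -3.137, 0.0]
contact_force: [-0.6, 0.5, -1.2]
opening: 0.0498
grip_force: 0.0
```

```bash
python3 m.py 0.682 0.0965 0.10 2.8; python3 look.py scene pics/s3.png 120 240 210 350 5.5; python3 - <<'E'
import numpy as np
W=np.load("scene_n.npz")["W"]
g=lambda x0,x1,y0,y1,z0,z1: W[(W[...,0]>x0)&(W[...,0]<x1)&(W[...,1]>y0)&(W[...,1]<y1)&(W[...,2]>z0)&(W[...,2]<z1)]
P=g(.48,.62,.0,.2,.045,.054);print("panel top",len(P),np.median(P,0))
P=g(.5,.62,.03,.16,.03,.042);print("handle",len(P),np.median(P,0),P.min(0))
E
```

```text
t 10.0 tcp [0.679 0.096 0.172] yaw 2.74 tilt [-0.004 -0.   ] open 4.98 grip 0.0 F [-0.586  0.523 -1.215] T [-0.006 -0.026 -0.003]
shift now-axes [-0.36   0.014  7.24 ] turn -0.06
after turn [-0.333  0.014  7.241]
panel top 63 [0.61047947 0.08730126 0.04846036]
handle 101 [0.60379504 0.08693421 0.03659888] [0.57680093 0.03189134 0.03028746]
```

View pics/s3.png

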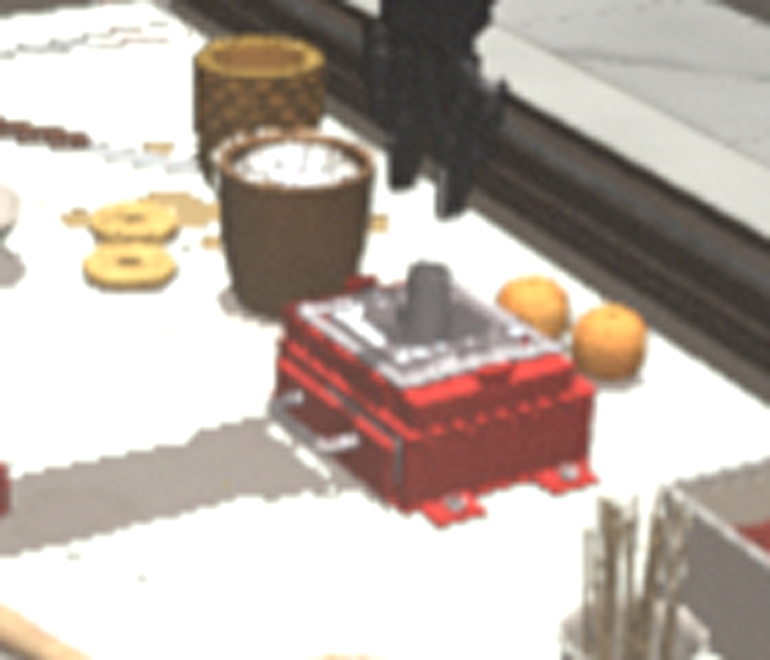

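The drawer is shut: its panel went from x 0.4826 to 0.6105, which is 0.128 m. The open fingers at crop px (430,190) hang over the tube at (428,300). I descend and close along y with a light grip.

>>> {"name": "send_rows", "arguments": {
  "rows": [
    [5, [-0.3, 0, 3], 0],
    [5, [0, 0, 3], 0],
    [5, [0, 0, 1.2], 0],
    [5, [0, 0, 0], 0],
    [2.6, [0, 0, 0], 0],
    [2.6, [0, 0, 0], 0],
    [2.6, [0, 0, 0], 0],
    [2.6, [0, 0, 0], 0]
  ],
  "newtons": 30
}}

```text
t: 11.05
tool_pos: [0.6829, 0.0965, 0.1053]
tool_rot: [-0.075, 3.138, -0.0]
contact_force: [-1.9, -0.5, 5.4]
opening: 0.028
grip_force: 30.9
```

```bash
python3 m.py 0.682 0.0965 0.10 2.8
```

```text
t 11.05 tcp [0.683 0.097 0.105] yaw 2.75 tilt [ 0.003 -0.   ] open 2.8 grip 30.9 F [-1.878 -0.492  5.358] T [-0.085  0.242  0.007]
shift now-axes [0.093 0.001 0.529] turn -0.05
after turn [0.092 0.001 0.529]
```

>>> {"name": "send_rows", "arguments": {
  "rows": [
    [2.6, [0, -0.2, 0], 0],
    [2.6, [0, -0.2, 0], 0],
    [2.6, [0, -0.2, 0], 0],
    [2.6, [0, 0, 0], 0]
  ]
}}

```text
t: 11.55
tool_pos: [0.6834, 0.0926, 0.1054]
tool_rot: [-0.076, 3.137, 0.006]
contact_force: [0.3, 5.6, 5.7]
opening: 0.028
grip_force: 31.0
```

```bash
cat > tilt.py <<'E'
from h import *
from m import state
import warnings
o,M,yaw=state()
ps=np.radians(2.8); c,s=np.cos(ps),np.sin(ps)
for n in sys.argv[1:] or ("top","scene"):
    im=ctrl.get_image(n); W=cloud(im); np.savez(n+"_n",W=W,frame=im["frame"])
    d=W-[.6822,.0965,0]; x=d[...,0]*c+d[...,1]*s; y=-d[...,0]*s+d[...,1]*c; z=W[...,2]
    lum=im["frame"].astype(float); grey=(lum.max(-1)-lum.min(-1)<30)
    m=(np.abs(x)<.047)&(np.abs(y)<.06)&(z>.07)&(z<.14)&grey&(np.hypot(x,y)>.024)
    X,Y,Z=x[m],y[m],z[m]
    w=np.ones(len(X),bool); A=np.c_[Y,X,np.ones(len(X))]
    from scipy.optimize import least_squares
    r=least_squares(lambda p:(A@p-Z)*1000,[0,0,.092],loss="soft_l1",f_scale=1.5)
    p=r.x; res=np.abs(A@p-Z)<.003; k=res
    print(n,len(X),k.sum(),"tilt about x deg",round(np.degrees(np.arctan(p[0])),2),"tilt x",round(np.degrees(np.arctan(p[1])),2),"top z at centre",round(p[2],4),"y range",Y[k].min(),Y[k].max())
    for a in np.arange(-.06,.06,.012):
        q=(Y>=a)&(Y<a+.012); print(f"{a:.3f}:{q.sum()}:{np.median(Z[q]) if q.any() else 0:.4f}",end="  ")
    print()
E
python3 tilt.py
```

```text
t 11.55 tcp [0.683 0.093 0.105] yaw 2.78 tilt [0.003 0.004] open 2.8 grip 31.0 F [0.322 5.556 5.706] T [ 0.862  0.045 -0.022]
top 57 48 tilt about x deg -20.52 tilt x 2.8 top z at centre 0.0663 y range -0.059963727033352766 -0.05247004658599472
-0.060:57:0.0866  -0.048:0:0.0000  -0.036:0:0.0000  -0.024:0:0.0000  -0.012:0:0.0000  -0.000:0:0.0000  0.012:0:0.0000  0.024:0:0.0000  0.036:0:0.0000  0.048:0:0.0000  
scene 291 137 tilt about x deg -1.42 tilt x -1.41 top z at centre 0.0879 y range -0.059816244412535684 0.05862334633791749
-0.060:29:0.0866  -0.048:59:0.0887  -0.036:53:0.1166  -0.024:28:0.0880  -0.012:11:0.0908  -0.000:18:0.0846  0.012:22:0.0882  0.024:30:0.0874  0.036:12:0.0864  0.048:29:0.0868
```

>>> {"name": "send_rows", "arguments": {
  "rows": [
    [2.6, [0, -0.2, -0.05], 0],
    [2.6, [0, -0.2, -0.05], 0],
    [2.6, [0, -0.2, -0.05], 0],
    [2.6, [0, 0, 0], 0]
  ]
}}

```text
t: 12.15
tool_pos: [0.6834, 0.0893, 0.1058]
tool_rot: [-0.076, 3.137, 0.014]
contact_force: [1.5, 11.7, 2.1]
opening: 0.0281
grip_force: 30.7
```

```bash
python3 tilt.py scene
```

```text
t 12.15 tcp [0.683 0.089 0.106] yaw 2.79 tilt [0.003 0.009] open 2.81 grip 30.7 F [ 1.464 11.67   2.077] T [ 2.298 -0.245  0.026]
scene 300 144 tilt about x deg -1.92 tilt x -1.48 top z at centre 0.0877 y range -0.059754003799351744 0.058342037402094954
-0.060:51:0.0870  -0.048:41:0.0895  -0.036:65:0.1142  -0.024:27:0.0868  -0.012:11:0.0878  -0.000:19:0.0857  0.012:9:0.0852  0.024:44:0.0876  0.036:4:0.0867  0.048:29:0.0863
```

>>> {"name": "send_rows", "arguments": {
  "rows": [
    [2.6, [0, -0.2, -0.15], 0],
    [2.6, [0, -0.2, -0.15], 0],
    [2.6, [0, -0.2, -0.15], 0],
    [2.6, [0, 0, 0], 0]
  ],
  "newtons": 20
}}

```text
t: 12.7
tool_pos: [0.6827, 0.0873, 0.1083]
tool_rot: [-0.077, 3.139, 0.027]
contact_force: [3.8, 21.7, -4.7]
opening: 0.0281
grip_force: 37.2
```

```bash
cat > tilt2.py <<'E'
from h import *
from m import state
o,M,yaw=state()
ps=np.radians(2.8); c,s=np.cos(ps),np.sin(ps)
def bins(W,lab):
    d=W-[.6822,.0965,0]; x=d[...,0]*c+d[...,1]*s; y=-d[...,0]*s+d[...,1]*c; z=W[...,2]
    out=[]
    for sx in(-1,1):
      for sy in (-1,1):
        k=(sx*x>.032)&(sx*x<.046)&(sy*y>.018)&(sy*y<.040)&(z>.075)&(z<.125)
        out.append((("front","back")[sx>0]+("right","left")[sy>0],int(k.sum()),round(float(np.median(z[k])),4) if k.any() else 0))
    # core tube axis: points around the tube just above block? fingers hide it; report high points
    print(lab,out)
if len(sys.argv)>1: bins(np.load("scene.npz")["W"],"ref scene"); bins(np.load("top.npz")["W"],"ref top")
for n in ("scene","top"):
    im=ctrl.get_image(n); W=cloud(im); np.savez(n+"_n",W=W,frame=im["frame"]); bins(W,n)
E
python3 tilt2.py r
```

```text
t 12.7 tcp [0.683 0.087 0.108] yaw 2.81 tilt [0.001 0.017] open 2.81 grip 37.2 F [ 3.809 21.704 -4.746] T [ 4.513 -0.639  0.039]
ref scene [('frontright', 10, 0.0894), ('frontleft', 8, 0.0907), ('backright', 10, 0.0902), ('backleft', 12, 0.0868)]
ref top [('frontright', 30, 0.0902), ('frontleft', 25, 0.09), ('backright', 35, 0.0905), ('backleft', 41, 0.0898)]
scene [('frontright', 8, 0.0912), ('frontleft', 8, 0.0952), ('backright', 10, 0.0911), ('backleft', 0, 0)]
top [('frontright', 0, 0), ('frontleft', 0, 0), ('backright', 0, 0), ('backleft', 0, 0)]
```

>>> {"name": "send_rows", "arguments": {
  "rows": [
    [2.6, [0, 0.4, 0.2], 0],
    [2.6, [0, 0.4, 0.2], 0],
    [3.6, [0, 0, 0], 0],
    [3.6, [0, 0, 0], 0],
    [3.6, [0, 0, 0], 0]
  ],
  "newtons": 20
}}

```text
t: 13.42
tool_pos: [0.6822, 0.0867, 0.1051]
tool_rot: [0.075, -3.14, -0.002]
contact_force: [-0.3, 3.2, 1.1]
opening: 0.0362
grip_force: 1.6
```

```bash
python3 tilt2.py
```

```text
t 13.43 tcp [0.682 0.087 0.105] yaw 2.73 tilt [-0.     0.001] open 3.62 grip 1.6 F [-0.258  3.191  1.134] T [0.515 0.051 0.059]
scene [('frontright', 8, 0.0911), ('frontleft', 7, 0.0906), ('backright', 11, 0.0891), ('backleft', 0, 0)]
top [('frontright', 0, 0), ('frontleft', 0, 0), ('backright', 0, 0), ('backleft', 0, 0)]
```

>>> {"name": "send_rows", "arguments": {
  "rows": [
    [3.6, [0, -0.2, 0], 0],
    [3.6, [0, -0.2, 0], 0],
    [3.6, [0, 0, 0], 0]
  ]
}}

```text
t: 13.9
tool_pos: [0.6827, 0.0852, 0.1062]
tool_rot: [-0.076, 3.14, 0.008]
contact_force: [-0.7, 9.9, 3.3]
opening: 0.0362
grip_force: 5.2
```

```bash
python3 tilt2.py
```

```text
t 13.9 tcp [0.683 0.085 0.106] yaw 2.77 tilt [0.001 0.005] open 3.62 grip 5.2 F [-0.663  9.878  3.344] T [1.742 0.172 0.076]
scene [('frontright', 8, 0.09), ('frontleft', 9, 0.0926), ('backright', 12, 0.0914), ('backleft', 0, 0)]
top [('frontright', 0, 0), ('frontleft', 0, 0), ('backright', 0, 0), ('backleft', 0, 0)]
```

>>> {"name": "send_rows", "arguments": {
  "rows": [
    [3.6, [0, -0.2, -0.2], 0],
    [3.6, [0, -0.2, -0.2], 0],
    [3.6, [0, -0.2, -0.1], 0],
    [3.6, [0, 0, 0], 0]
  ]
}}

```text
t: 14.5
tool_pos: [0.6833, 0.0808, 0.1126]
tool_rot: [-0.077, 3.139, 0.013]
contact_force: [-2.3, 15.7, 6.8]
opening: 0.0357
grip_force: 7.6
```

```bash
python3 tilt2.py
```

```text
t 14.5 tcp [0.683 0.081 0.113] yaw 2.8 tilt [0.002 0.008] open 3.57 grip 7.6 F [-2.334 15.664  6.801] T [2.526 0.515 0.071]
scene [('frontright', 8, 0.093), ('frontleft', 7, 0.1006), ('backright', 16, 0.0906), ('backleft', 0, 0)]
top [('frontright', 0, 0), ('frontleft', 0, 0), ('backright', 0, 0), ('backleft', 0, 0)]
```

>>> {"name": "send_rows", "arguments": {
  "rows": [
    [3.6, [0, -0.2, -0.1], 0],
    [3.6, [0, -0.1, 0], 0],
    [3.6, [0, 0, 0], 0]
  ]
}}

```text
t: 14.98
tool_pos: [0.6837, 0.0791, 0.1144]
tool_rot: [-0.077, 3.138, 0.016]
contact_force: [-4.0, 17.0, 9.7]
opening: 0.0362
grip_force: 9.5
```

```bash
cat > tilt3.py <<'E'
from h import *
from m import state
from scipy.optimize import least_squares
# block-top plane from the scene view: z = a*y + b*x + c over block's solid rim, relative to the reference picture
o,M,yaw=state()
ps=np.radians(2.8); c,s=np.cos(ps),np.sin(ps)
def fit(W,F,lab):
    d=W-[.6822,.0965,0]; x=d[...,0]*c+d[...,1]*s; y=-d[...,0]*s+d[...,1]*c; z=W[...,2]
    sat=F.max(-1).astype(int)-F.min(-1); 
    k=(np.abs(x)<.047)&(np.abs(y)<.046)&((np.abs(x)>.034))&(z>.078)&(z<.135)&(sat<40)&(F.max(-1)>90)
    Y,X,Z=y[k],x[k],z[k]
    r=least_squares(lambda p:(p[0]*Y+p[1]*X+p[2]-Z)*1000,[0.05,0,.095],loss="cauchy",f_scale=1.5)
    p=r.x; g=np.abs(p[0]*Y+p[1]*X+p[2]-Z)<.003
    print(lab,int(k.sum()),int(g.sum()),"tilt",round(np.degrees(np.arctan(p[0])),2),"z left(+42)",round(p[2]+.042*p[0],4),"right",round(p[2]-.042*p[0],4),"b",round(p[1],3),"yr",Y[g].min().round(3),Y[g].max().round(3))
if len(sys.argv)>1: a=np.load("scene.npz"); fit(a["W"],a["frame"],"ref")
for i in range(2):
    im=ctrl.get_image("scene"); fit(cloud(im),im["frame"],"scene")
if len(sys.argv)>2: 
    f=cv2.resize(im["frame"][140:230,235:335],None,fx=6,fy=6,interpolation=cv2.INTER_CUBIC)[...,::-1]; cv2.imwrite(sys.argv[2],f)
E
python3 tilt3.py r pics/s4.png
```

```text
t 14.97 tcp [0.684 0.079 0.114] yaw 2.83 tilt [0.002 0.01 ] open 3.62 grip 9.5 F [-3.992 16.98   9.701] T [3.163 0.685 0.119]
ref 90 59 tilt 0.7 z left(+42) 0.0898 right 0.0887 b -0.023 yr -0.044 0.039
scene 91 51 tilt 9.75 z left(+42) 0.106 right 0.0915 b 0.002 yr -0.046 0.032
scene 83 53 tilt 10.31 z left(+42) 0.1063 right 0.0911 b -0.009 yr -0.044 0.032
```

View pics/s4.png

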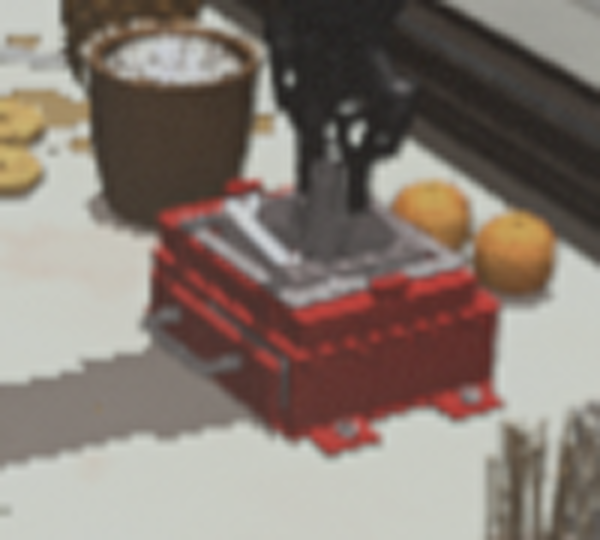

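The picture shows the block's left (far) side raised at crop px (270,215), the tube at (325,205) leaning, the drawer shut and everything else in place. The tilt is about 9.5°, so the left side is about one tooth up. I unload gently to see whether the catch holds it.

>>> {"name": "send_rows", "arguments": {
  "rows": [
    [3.6, [0, 0.3, 0], 0],
    [3.6, [0, 0.3, 0], 0],
    [3.6, [0, 0.2, 0], 0],
    [3.6, [0, 0, 0], 0]
  ]
}}

```text
t: 15.58
tool_pos: [0.6831, 0.0823, 0.1119]
tool_rot: [-0.076, 3.139, 0.002]
contact_force: [1.0, 5.0, 3.5]
opening: 0.0357
grip_force: 3.0
```

```bash
python3 tilt3.py
```

```text
t 15.57 tcp [0.683 0.082 0.112] yaw 2.76 tilt [0.001 0.002] open 3.57 grip 3.0 F [0.984 5.032 3.461] T [ 1.031  0.012 -0.023]
scene 90 53 tilt 7.58 z left(+42) 0.1013 right 0.0902 b 0.001 yr -0.046 0.032
scene 84 48 tilt 7.08 z left(+42) 0.1014 right 0.091 b -0.008 yr -0.045 0.029
```

>>> {"name": "send_rows", "arguments": {
  "rows": [
    [3.6, [0, 0.2, 0], 0],
    [3.6, [0, 0.2, 0], 0],
    [3.6, [0, 0, 0], 0]
  ]
}}

```text
t: 16.05
tool_pos: [0.682, 0.0852, 0.1106]
tool_rot: [0.075, -3.139, 0.001]
contact_force: [0.2, 1.6, -0.7]
opening: 0.0362
grip_force: 0.9
```

```bash
python3 tilt3.py
```

```text
t 16.05 tcp [0.682 0.085 0.111] yaw 2.75 tilt [-0.001 -0.001] open 3.62 grip 0.9 F [ 0.248  1.61  -0.694] T [ 0.329 -0.068 -0.005]
scene 89 49 tilt 2.29 z left(+42) 0.0942 right 0.0909 b 0.001 yr -0.045 0.036
scene 73 48 tilt 4.1 z left(+42) 0.0964 right 0.0903 b 0.002 yr -0.045 0.033
```

It follows the finger back, so the catch alone doesn't hold it. A y-closing grip can't pivot because rows cannot tilt the tool. Gripping the tube along x makes a pivot about the rocking axis, so I will regrip turned by 90°.

>>> {"name": "send_rows", "arguments": {
  "rows": [
    [4.6, [0, 0.4, 0], 0],
    [4.6, [0, 0.5, 0], 0],
    [5, [0, 0, -2], 0],
    [5, [0, 0, -2], 0]
  ]
}}

```text
t: 16.65
tool_pos: [0.6825, 0.0945, 0.1535]
tool_rot: [-0.076, 3.139, -0.0]
contact_force: [-0.1, 0.5, 0.5]
opening: 0.0497
grip_force: 0.0
```

```bash
python3 tilt3.py; python3 -c "
from station import ctrl; print(ctrl.get_obs()['q'])
from h import *
W=cloud(ctrl.get_image('scene')); P=W[(abs(W[...,0]-.682)<.04)&(abs(W[...,1]-.0965)<.04)&(W[...,2]>.115)&(W[...,2]<.135)]; print(len(P),P.mean(0),(P.min(0)+P.max(0))/2,np.ptp(P,axis=0))"
```

```text
t 16.65 tcp [0.682 0.095 0.153] yaw 2.76 tilt [ 0.001 -0.   ] open 4.97 grip 0.0 F [-0.075  0.469  0.52 ] T [-0.029 -0.015  0.007]
scene 85 54 tilt 0.08 z left(+42) 0.0895 right 0.0894 b 0.0 yr -0.045 0.037
scene 85 59 tilt -0.46 z left(+42) 0.0896 right 0.0903 b -0.009 yr -0.044 0.04
[ 2.97242797e-02  2.51306089e-01  1.51887254e+00 -1.66480446e-04
  1.36309795e+00 -1.58907216e+00]
46 [0.68302189 0.09118063 0.12319358] [0.68270361 0.09140252 0.12254479] [0.02948621 0.03079148 0.01474542]
```

>>> {"name": "send_rows", "arguments": {
  "rows": [
    [5, [0, -0.3, 0], 10],
    [5, [0, 0, 0], 10],
    [5, [0, 0, 0], 10],
    [5, [0, 0, 0], 10],
    [5, [0, 0, 0], 10],
    [5, [0, 0, 0], 10],
    [5, [0, 0, 0], 10],
    [5, [0, 0, 0], 10],
    [5, [0, 0, 0], 10],
    [5, [0, 0, 0], 0]
  ]
}}

```text
t: 18.05
tool_pos: [0.6819, 0.0914, 0.1509]
tool_rot: [-2.165, -2.276, 0.001]
contact_force: [-0.3, 0.1, 0.1]
opening: 0.0499
grip_force: 0.0
```

```bash
python3 m.py 0.6825 0.0915 0.104 -87.2
```

```text
t 18.05 tcp [0.682 0.091 0.151] yaw -87.14 tilt [-0.001 -0.   ] open 4.99 grip 0.0 F [-0.345  0.064  0.139] T [-0.041 -0.053  0.016]
shift now-axes [0.004 0.063 4.689] turn 0.06
after turn [0.004 0.059 4.689]
```

>>> {"name": "send_rows", "arguments": {
  "rows": [
    [5, [0, 0, 2.4], 0],
    [5, [0, 0, 2.3], 0],
    [5, [0, 0, 0], 0],
    [2.6, [0, 0, 0], 0],
    [2.6, [0, 0, 0], 0],
    [2.6, [0, 0, 0], 0],
    [2.6, [0, 0, -0.2], 0],
    [2.6, [0, 0, 0], 0]
  ],
  "newtons": 30
}}

```text
t: 19.05
tool_pos: [0.6819, 0.0916, 0.1061]
tool_rot: [-2.167, -2.274, 0.001]
contact_force: [-0.1, 1.3, -2.4]
opening: 0.0284
grip_force: 33.0
```

```bash
python3 tilt3.py
```

```text
t 19.05 tcp [0.682 0.092 0.106] yaw -87.24 tilt [-0.001  0.   ] open 2.84 grip 33.0 F [-0.062  1.33  -2.364] T [ 0.116 -0.069  0.037]
scene 66 47 tilt -0.43 z left(+42) 0.0908 right 0.0914 b -0.007 yr -0.046 0.035
scene 61 41 tilt -0.82 z left(+42) 0.0907 right 0.0919 b -0.003 yr -0.044 0.039
```

>>> {"name": "send_rows", "arguments": {
  "rows": [
    [2.6, [-0.2, 0, 0], 0],
    [2.6, [-0.2, 0, -0.1], 0],
    [2.6, [-0.2, 0, -0.1], 0],
    [2.6, [-0.2, 0, -0.1], 0],
    [2.6, [0, 0, 0], 0]
  ]
}}

```text
t: 19.77
tool_pos: [0.6822, 0.0854, 0.1093]
tool_rot: [-2.165, -2.272, -0.004]
contact_force: [-0.3, 6.2, -3.7]
opening: 0.0279
grip_force: 32.9
```

```bash
python3 tilt3.py
```

```text
t 19.77 tcp [0.682 0.085 0.109] yaw -87.24 tilt [-0.001  0.004] open 2.79 grip 32.9 F [-0.262  6.244 -3.714] T [1.283 0.001 0.007]
scene 61 46 tilt 2.51 z left(+42) 0.0954 right 0.0917 b 0.003 yr -0.046 0.032
scene 63 42 tilt 2.51 z left(+42) 0.0958 right 0.0921 b -0.007 yr -0.043 0.035
```

>>> {"name": "send_rows", "arguments": {
  "rows": [
    [2.6, [-0.2, 0, 0], 0],
    [2.6, [-0.2, 0, 0], 0],
    [2.6, [-0.2, 0, -0.1], 0],
    [2.6, [0, 0, 0], 0]
  ]
}}

```text
t: 20.38
tool_pos: [0.6828, 0.081, 0.1118]
tool_rot: [-2.164, -2.271, -0.008]
contact_force: [-2.2, 11.1, 0.9]
opening: 0.028
grip_force: 33.6
```

```bash
python3 tilt3.py
```

```text
t 20.38 tcp [0.683 0.081 0.112] yaw -87.22 tilt [0.    0.007] open 2.8 grip 33.6 F [-2.191 11.134  0.859] T [ 1.977  0.438 -0.037]
scene 64 41 tilt 7.08 z left(+42) 0.1038 right 0.0933 b -0.016 yr -0.046 0.03
scene 67 51 tilt 7.34 z left(+42) 0.1033 right 0.0925 b -0.025 yr -0.044 0.03
```

>>> {"name": "send_rows", "arguments": {
  "rows": [
    [2.6, [-0.2, 0, 0], 0],
    [2.6, [-0.2, 0, -0.1], 0],
    [2.6, [0, 0, 0], 0]
  ]
}}

```text
t: 20.85
tool_pos: [0.6833, 0.0772, 0.1134]
tool_rot: [-2.164, -2.272, -0.009]
contact_force: [-1.5, 11.6, 3.2]
opening: 0.0288
grip_force: 33.9
```

```bash
python3 tilt3.py
```

```text
t 20.85 tcp [0.683 0.077 0.113] yaw -87.21 tilt [0.001 0.007] open 2.88 grip 33.9 F [-1.461 11.601  3.154] T [2.013 0.46  0.033]
scene 67 41 tilt 11.46 z left(+42) 0.1092 right 0.0922 b -0.015 yr -0.045 0.03
scene 66 45 tilt 8.04 z left(+42) 0.106 right 0.0941 b -0.018 yr -0.046 0.031
```

```bash
sed -i 's/^for i in range(2):/Ws=[]\nfor i in range(5): im=ctrl.get_image("scene"); w=cloud(im); w[im["range_z"]==0]=np.nan; Ws.append(w)\nfor i in range(1):/; s/    im=ctrl.get_image("scene"); fit(cloud(im),im\["frame"\],"scene")/    fit(np.nanmedian(Ws,0),im["frame"],"scene")/' tilt3.py; python3 -W ignore tilt3.py; python3 -W ignore tilt3.py
```

```text
t 20.95 tcp [0.683 0.077 0.113] yaw -87.21 tilt [0.001 0.007] open 2.81 grip 33.9 F [-2.379 10.254  2.75 ] T [2.006 0.392 0.014]
scene 69 51 tilt 10.76 z left(+42) 0.1092 right 0.0933 b -0.013 yr -0.045 0.03
t 21.2 tcp [0.683 0.077 0.113] yaw -87.21 tilt [0.001 0.007] open 2.82 grip 33.9 F [-2.387 10.521  2.882] T [ 2.086  0.464 -0.025]
scene 66 49 tilt 10.4 z left(+42) 0.1086 right 0.0932 b -0.02 yr -0.045 0.031
```

>>> {"name": "send_rows", "arguments": {
  "rows": [
    [2.6, [0.2, 0, 0.1], 0],
    [2.6, [0.2, 0, 0], 0],
    [2.6, [0.2, 0, 0], 0],
    [2.6, [0.2, 0, 0], 0],
    [2.6, [0, 0, 0], 0]
  ]
}}

```text
t: 22.08
tool_pos: [0.6833, 0.0809, 0.111]
tool_rot: [2.166, 2.273, 0.0]
contact_force: [0.6, -0.3, 1.1]
opening: 0.0278
grip_force: 33.7
```

```bash
python3 -W ignore tilt3.py
```

```text
t 22.07 tcp [0.683 0.081 0.111] yaw -87.26 tilt [ 0.001 -0.001] open 2.78 grip 33.7 F [ 0.632 -0.341  1.125] T [-0.249 -0.366  0.063]
scene 76 57 tilt 9.28 z left(+42) 0.1047 right 0.091 b -0.01 yr -0.045 0.035
```

>>> {"name": "send_rows", "arguments": {
  "rows": [
    [2.6, [0.2, 0, 0], 0],
    [2.6, [0.2, 0, 0], 0],
    [2.6, [0.2, 0, 0], 0],
    [2.6, [0, 0, 0], 0]
  ]
}}

```text
t: 22.82
tool_pos: [0.6819, 0.0877, 0.11]
tool_rot: [-2.167, -2.274, 0.002]
contact_force: [1.0, -1.9, 1.2]
opening: 0.028
grip_force: 33.7
```

```bash
python3 -W ignore tilt3.py
```

```text
t 22.82 tcp [0.682 0.088 0.11 ] yaw -87.24 tilt [-0.001 -0.   ] open 2.8 grip 33.7 F [ 1.002 -1.879  1.219] T [-0.705 -0.131 -0.007]
scene 81 58 tilt 8.05 z left(+42) 0.1012 right 0.0894 b -0.003 yr -0.044 0.042
```

>>> {"name": "send_rows", "arguments": {
  "rows": [
    [2.6, [0, 0, -0.1], 0],
    [2.6, [0.1, 0, -0.1], 0],
    [2.6, [0.2, 0, 0], 0],
    [2.6, [0.2, 0, 0], 0],
    [2.6, [0, 0, 0], 0]
  ]
}}

```text
t: 23.7
tool_pos: [0.6818, 0.0923, 0.1119]
tool_rot: [2.167, 2.274, -0.002]
contact_force: [0.8, -3.1, -4.0]
opening: 0.028
grip_force: 33.0
```

```bash
python3 -W ignore tilt3.py
```

```text
t 23.7 tcp [0.682 0.092 0.112] yaw -87.24 tilt [-0.001 -0.001] open 2.8 grip 33.0 F [ 0.793 -3.067 -4.   ] T [-0.656 -0.059 -0.047]
scene 87 58 tilt 8.34 z left(+42) 0.103 right 0.0907 b 0.0 yr -0.039 0.046
```

>>> {"name": "send_rows", "arguments": {
  "rows": [
    [2.6, [0.2, 0, -0.1], 0],
    [2.6, [0.2, 0, -0.1], 0],
    [2.6, [0.2, 0, -0.1], 0],
    [2.6, [0, 0, 0], 0]
  ]
}}

```text
t: 24.45
tool_pos: [0.682, 0.0971, 0.1162]
tool_rot: [2.166, 2.273, -0.003]
contact_force: [-1.4, -7.0, -1.3]
opening: 0.0282
grip_force: 33.2
```

```bash
python3 -W ignore tilt3.py
```

```text
t 24.45 tcp [0.682 0.097 0.116] yaw -87.25 tilt [ 0.    -0.003] open 2.82 grip 33.2 F [-1.403 -7.015 -1.264] T [-1.398  0.238  0.021]
scene 86 53 tilt 4.08 z left(+42) 0.104 right 0.098 b -0.009 yr -0.038 0.045
```

>>> {"name": "send_rows", "arguments": {
  "rows": [
    [2.6, [0.2, 0, -0.1], 0],
    [2.6, [0.2, 0, -0.1], 0],
    [2.6, [0.1, 0, -0.1], 0],
    [2.6, [0, 0, 0], 0]
  ]
}}

```text
t: 25.2
tool_pos: [0.6819, 0.1019, 0.1196]
tool_rot: [2.166, 2.272, -0.003]
contact_force: [-1.8, -8.1, -0.6]
opening: 0.0283
grip_force: 33.1
```

```bash
python3 -W ignore tilt3.py
```

```text
t 25.2 tcp [0.682 0.102 0.12 ] yaw -87.25 tilt [ 0.001 -0.003] open 2.83 grip 33.1 F [-1.751 -8.131 -0.553] T [-1.452  0.318  0.004]
scene 86 45 tilt 0.87 z left(+42) 0.1045 right 0.1032 b -0.014 yr -0.035 0.043
```

>>> {"name": "send_rows", "arguments": {
  "rows": [
    [2.6, [0.15, 0, -0.05], 0],
    [2.6, [0.1, 0, 0], 0],
    [2.6, [0, 0, 0], 0]
  ]
}}

```text
t: 25.82
tool_pos: [0.6821, 0.1039, 0.1205]
tool_rot: [2.165, 2.271, -0.003]
contact_force: [-1.6, -8.3, -0.1]
opening: 0.0278
grip_force: 33.2
```

```bash
python3 -W ignore tilt3.py
```

```text
t 25.82 tcp [0.682 0.104 0.12 ] yaw -87.26 tilt [ 0.001 -0.004] open 2.78 grip 33.2 F [-1.643 -8.33  -0.056] T [-1.741  0.28   0.06 ]
scene 96 50 tilt -0.7 z left(+42) 0.1049 right 0.1059 b -0.0 yr -0.035 0.043
```

>>> {"name": "send_rows", "arguments": {
  "rows": [
    [2.6, [-0.3, 0, 0], 0],
    [2.6, [-0.2, 0, 0.05], 0],
    [2.6, [-0.2, 0, 0], 0],
    [2.6, [-0.2, 0, 0], 0],
    [2.6, [-0.2, 0, 0], 0],
    [2.6, [-0.2, 0, 0], 0],
    [2.6, [0, 0, 0], 0]
  ]
}}

```text
t: 26.95
tool_pos: [0.682, 0.0931, 0.1182]
tool_rot: [-2.167, -2.274, -0.0]
contact_force: [0.7, 1.4, -3.4]
opening: 0.0283
grip_force: 32.7
```

```bash
python3 -W ignore tilt3.py
```

```text
t 26.95 tcp [0.682 0.093 0.118] yaw -87.25 tilt [-0.  0.] open 2.83 grip 32.7 F [ 0.714  1.377 -3.35 ] T [ 0.079 -0.073  0.004]
scene 99 54 tilt -0.23 z left(+42) 0.1027 right 0.103 b -0.008 yr -0.045 0.037
```

>>> {"name": "send_rows", "arguments": {
  "rows": [
    [2.6, [-0.2, 0, -0.05], 0],
    [2.6, [-0.2, 0, -0.05], 0],
    [2.6, [-0.2, 0, -0.1], 0],
    [2.6, [-0.2, 0, -0.1], 0],
    [2.6, [0, 0, 0], 0]
  ]
}}

```text
t: 27.82
tool_pos: [0.6822, 0.0863, 0.1214]
tool_rot: [-2.166, -2.273, -0.002]
contact_force: [0.7, 5.0, -4.6]
opening: 0.0279
grip_force: 32.7
```

```bash
python3 -W ignore tilt3.py
```

```text
t 27.82 tcp [0.682 0.086 0.121] yaw -87.24 tilt [-0.     0.003] open 2.79 grip 32.7 F [ 0.69   4.972 -4.558] T [1.108 0.062 0.035]
scene 60 45 tilt 1.28 z left(+42) 0.1077 right 0.1058 b -0.013 yr -0.046 0.032
```

>>> {"name": "send_rows", "arguments": {
  "rows": [
    [2.6, [-0.2, 0, 0.05], 0],
    [2.6, [-0.2, 0, 0], 0],
    [2.6, [0, 0, 0], 0]
  ]
}}

```text
t: 28.45
tool_pos: [0.6829, 0.0834, 0.1223]
tool_rot: [-2.165, -2.273, -0.006]
contact_force: [-1.2, 7.9, 0.8]
opening: 0.0283
grip_force: 33.2
```

```bash
python3 -W ignore tilt3.py
```

```text
t 28.45 tcp [0.683 0.083 0.122] yaw -87.23 tilt [0.001 0.005] open 2.83 grip 33.2 F [-1.155  7.861  0.802] T [ 1.59   0.36  -0.056]
scene 62 47 tilt 3.19 z left(+42) 0.1102 right 0.1055 b -0.004 yr -0.045 0.036
```

>>> {"name": "send_rows", "arguments": {
  "rows": [
    [2.6, [-0.2, 0, 0], 0],
    [2.6, [-0.2, 0, -0.1], 0],
    [2.6, [-0.1, 0, 0], 0],
    [2.6, [0, 0, 0], 0]
  ]
}}

```text
t: 29.2
tool_pos: [0.6834, 0.0789, 0.124]
tool_rot: [-2.165, -2.273, -0.008]
contact_force: [-1.5, 9.4, 2.3]
opening: 0.0283
grip_force: 33.6
```

```bash
python3 -W ignore tilt3.py
```

```text
t 29.2 tcp [0.683 0.079 0.124] yaw -87.22 tilt [0.002 0.005] open 2.83 grip 33.6 F [-1.525  9.404  2.334] T [ 1.763  0.355 -0.042]
scene 57 41 tilt 6.8 z left(+42) 0.1157 right 0.1057 b -0.014 yr -0.046 0.026
```

>>> {"name": "send_rows", "arguments": {
  "rows": [
    [2.6, [-0.2, 0, -0.1], 0],
    [2.6, [-0.2, 0, 0], 0],
    [2.6, [0, 0, 0], 0]
  ]
}}

```text
t: 29.82
tool_pos: [0.6838, 0.0747, 0.1253]
tool_rot: [-2.166, -2.273, -0.008]
contact_force: [-2.0, 9.1, 2.3]
opening: 0.0279
grip_force: 33.8
```

```bash
python3 -W ignore tilt3.py
```

```text
t 29.82 tcp [0.684 0.075 0.125] yaw -87.22 tilt [0.002 0.005] open 2.79 grip 33.8 F [-1.978  9.081  2.272] T [ 1.684  0.343 -0.02 ]
scene 60 47 tilt 10.07 z left(+42) 0.1206 right 0.1057 b -0.02 yr -0.044 0.028
```

>>> {"name": "send_rows", "arguments": {
  "rows": [
    [2.6, [0.2, 0, 0], 0],
    [2.6, [0.2, 0, 0], 0],
    [2.6, [0.2, 0, 0], 0],
    [2.6, [0.2, 0, 0], 0],
    [2.6, [0.2, 0, -0.1], 0],
    [2.6, [0, 0, 0], 0]
  ]
}}

```text
t: 30.82
tool_pos: [0.682, 0.0819, 0.1229]
tool_rot: [-2.167, -2.273, 0.002]
contact_force: [0.3, 1.1, -1.9]
opening: 0.0282
grip_force: 33.3
```

```bash
python3 -W ignore tilt3.py
```

```text
t 30.82 tcp [0.682 0.082 0.123] yaw -87.25 tilt [-0.002 -0.   ] open 2.82 grip 33.3 F [ 0.281  1.08  -1.872] T [-0.002 -0.087 -0.008]
scene 84 46 tilt 10.02 z left(+42) 0.117 right 0.1021 b -0.008 yr -0.046 0.035
```

>>> {"name": "send_rows", "arguments": {
  "rows": [
    [2.6, [0, 0, -0.1], 0],
    [2.6, [0.2, 0, -0.1], 0],
    [2.6, [0.2, 0, 0], 0],
    [2.6, [0.2, 0, 0], 0],
    [2.6, [0.2, 0, 0], 0],
    [2.6, [0, 0, 0], 0]
  ]
}}

```text
t: 31.82
tool_pos: [0.6822, 0.0903, 0.1258]
tool_rot: [2.167, 2.275, -0.0]
contact_force: [0.5, -0.4, -3.7]
opening: 0.0282
grip_force: 33.1
```

```bash
python3 -W ignore tilt3.py
```

```text
t 31.82 tcp [0.682 0.09  0.126] yaw -87.23 tilt [-0. -0.] open 2.82 grip 33.1 F [ 0.517 -0.4   -3.713] T [-0.009 -0.06   0.012]
scene 106 60 tilt 11.03 z left(+42) 0.1189 right 0.1026 b -0.007 yr -0.04 0.043
```

>>> {"name": "send_rows", "arguments": {
  "rows": [
    [2.6, [0.2, 0, 0], 0],
    [2.6, [0.2, 0, -0.05], 0],
    [2.6, [0.2, 0, -0.1], 0],
    [2.6, [0.2, 0, -0.1], 0],
    [2.6, [0, 0, 0], 0]
  ]
}}

```text
t: 32.7
tool_pos: [0.682, 0.0983, 0.1285]
tool_rot: [2.167, 2.274, 0.0]
contact_force: [-0.6, -0.1, -3.3]
opening: 0.0282
grip_force: 33.1
```

```bash
python3 -W ignore tilt3.py
```

```text
t 32.7 tcp [0.682 0.098 0.129] yaw -87.23 tilt [0. 0.] open 2.82 grip 33.1 F [-0.595 -0.109 -3.338] T [-0.041 -0.047  0.006]
scene 101 54 tilt 10.55 z left(+42) 0.1195 right 0.1039 b -0.001 yr -0.032 0.043
```

>>> {"name": "send_rows", "arguments": {
  "rows": [
    [2.6, [-0.2, 0, 0], 0],
    [2.6, [-0.2, 0, 0], 0],
    [2.6, [-0.2, 0, 0.1], 0],
    [2.6, [-0.1, 0, 0.1], 0],
    [2.6, [0, 0, 0.15], 0],
    [2.6, [0, 0, 0], 0]
  ]
}}

```text
t: 33.7
tool_pos: [0.6822, 0.0911, 0.125]
tool_rot: [2.167, 2.274, 0.0]
contact_force: [-0.8, -0.3, -2.3]
opening: 0.0282
grip_force: 33.1
```

```bash
python3 -W ignore tilt3.py
```

```text
t 33.7 tcp [0.682 0.091 0.125] yaw -87.24 tilt [ 0. -0.] open 2.82 grip 33.1 F [-0.751 -0.309 -2.293] T [-0.006  0.014  0.044]
scene 103 58 tilt 10.26 z left(+42) 0.1169 right 0.1017 b -0.011 yr -0.041 0.044
```

>>> {"name": "send_rows", "arguments": {
  "rows": [
    [2.6, [0.1, 0, 0.1], 0],
    [2.6, [0.2, 0, 0], 0],
    [2.6, [0.2, 0, 0], 0],
    [2.6, [0, 0, 0], 0]
  ]
}}

```text
t: 34.45
tool_pos: [0.6822, 0.0959, 0.1245]
tool_rot: [2.167, 2.274, -0.0]
contact_force: [-3.2, -2.4, 2.8]
opening: 0.0279
grip_force: 33.9
```

```bash
python3 -W ignore tilt3.py
```

```text
t 34.45 tcp [0.682 0.096 0.125] yaw -87.23 tilt [ 0.001 -0.001] open 2.79 grip 33.9 F [-3.186 -2.36   2.829] T [-0.333  0.569  0.104]
scene 99 54 tilt 9.95 z left(+42) 0.1161 right 0.1014 b -0.015 yr -0.035 0.046
```

>>> {"name": "send_rows", "arguments": {
  "rows": [
    [2.6, [0.2, 0, 0], 0],
    [2.6, [0.2, 0, -0.1], 0],
    [2.6, [0.2, 0, -0.1], 0],
    [2.6, [0, 0, 0], 0]
  ]
}}

```text
t: 35.2
tool_pos: [0.6819, 0.1019, 0.1252]
tool_rot: [2.167, 2.273, 0.0]
contact_force: [1.6, -4.7, -0.1]
opening: 0.0278
grip_force: 33.5
```

```bash
python3 -W ignore tilt3.py
```

```text
t 35.2 tcp [0.682 0.102 0.125] yaw -87.25 tilt [ 0.001 -0.   ] open 2.78 grip 33.5 F [ 1.562 -4.667 -0.1  ] T [-0.711 -0.195 -0.006]
scene 91 49 tilt 10.97 z left(+42) 0.1161 right 0.0998 b 0.005 yr -0.03 0.043
```

>>> {"name": "send_rows", "arguments": {
  "rows": [
    [2.6, [0.2, 0, 0], 0],
    [2.6, [0.2, 0, -0.1], 0],
    [2.6, [0, 0, 0], 0]
  ]
}}

```text
t: 35.83
tool_pos: [0.6816, 0.1048, 0.127]
tool_rot: [2.166, 2.273, -0.003]
contact_force: [1.2, -7.8, -0.3]
opening: 0.0278
grip_force: 33.4
```

```bash
python3 -W ignore tilt3.py r pics/s5.png
```

```text
t 35.83 tcp [0.682 0.105 0.127] yaw -87.25 tilt [ 0.    -0.003] open 2.78 grip 33.4 F [ 1.216 -7.764 -0.264] T [-1.468 -0.241 -0.031]
ref 90 59 tilt 0.7 z left(+42) 0.0898 right 0.0887 b -0.023 yr -0.044 0.039
scene 102 53 tilt 10.65 z left(+42) 0.1173 right 0.1015 b -0.003 yr -0.027 0.046
```

View pics/s5.png

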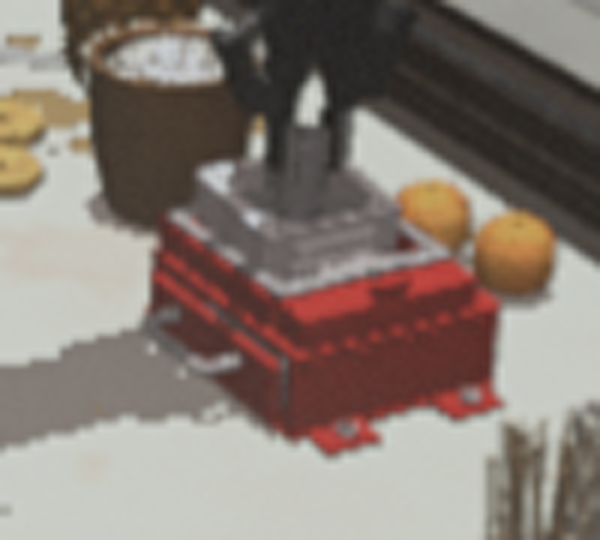

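The picture shows the block at crop px (310,210) standing out of the well with its left side high, shifted left, and a gap on its right side at (405,245). Nothing else has moved. I continue bringing the right side up.

>>> {"name": "send_rows", "arguments": {
  "rows": [
    [2.6, [0.2, 0, -0.1], 0],
    [2.6, [0.2, 0, -0.1], 0],
    [2.6, [0.2, 0, -0.1], 0],
    [2.6, [0, 0, 0], 0]
  ]
}}

```text
t: 36.58
tool_pos: [0.6816, 0.1101, 0.1308]
tool_rot: [2.165, 2.272, -0.004]
contact_force: [0.1, -9.2, 2.1]
opening: 0.0277
grip_force: 33.6
```

```bash
python3 -W ignore tilt3.py
```

```text
t 36.58 tcp [0.682 0.11  0.131] yaw -87.26 tilt [ 0.001 -0.004] open 2.77 grip 33.6 F [ 0.096 -9.21   2.095] T [-1.762 -0.007 -0.029]
scene 96 50 tilt 5.16 z left(+42) 0.118 right 0.1104 b 0.002 yr -0.025 0.043
```

>>> {"name": "send_rows", "arguments": {
  "rows": [
    [2.6, [0.2, 0, 0], 0],
    [2.6, [0.2, 0, -0.1], 0],
    [2.6, [0.1, 0, 0], 0],
    [2.6, [0, 0, 0], 0]
  ]
}}

```text
t: 37.33
tool_pos: [0.6816, 0.1142, 0.133]
tool_rot: [2.165, 2.27, -0.005]
contact_force: [-1.7, -11.9, 6.2]
opening: 0.0276
grip_force: 34.2
```

```bash
python3 -W ignore tilt3.py
```

```text
t 37.33 tcp [0.682 0.114 0.133] yaw -87.27 tilt [ 0.001 -0.006] open 2.76 grip 34.2 F [ -1.701 -11.898   6.173] T [-2.207  0.408 -0.006]
scene 86 45 tilt 1.53 z left(+42) 0.1187 right 0.1165 b -0.002 yr -0.023 0.046
```

>>> {"name": "send_rows", "arguments": {
  "rows": [
    [2.6, [0.1, 0, -0.1], 0],
    [2.6, [0.1, 0, 0], 0],
    [2.6, [0, 0, 0], 0]
  ]
}}

```text
t: 37.95
tool_pos: [0.6814, 0.1161, 0.1341]
tool_rot: [2.164, 2.27, -0.006]
contact_force: [-2.3, -11.5, 6.3]
opening: 0.0282
grip_force: 34.2
```

```bash
python3 -W ignore tilt3.py
```

```text
t 37.95 tcp [0.681 0.116 0.134] yaw -87.26 tilt [ 0.001 -0.006] open 2.82 grip 34.2 F [ -2.328 -11.495   6.293] T [-2.254  0.435  0.002]
scene 87 44 tilt -0.65 z left(+42) 0.1188 right 0.1198 b -0.008 yr -0.021 0.046
```

The block is level two teeth up, so it is free. I lift it just clear and centre it over the well.

>>> {"name": "send_rows", "arguments": {
  "rows": [
    [2.6, [-0.2, 0, -0.2], 0],
    [2.6, [-0.2, 0, -0.2], 0],
    [2.6, [-0.2, 0, -0.2], 0],
    [2.6, [-0.2, 0, -0.2], 0],
    [2.6, [-0.3, 0, -0.2], 0],
    [2.6, [-0.3, 0, 0], 0],
    [2.6, [-0.3, 0, 0], 0],
    [2.6, [-0.3, 0, 0], 0],
    [2.6, [0, 0, 0], 0]
  ]
}}

```text
t: 39.33
tool_pos: [0.6818, 0.0987, 0.1417]
tool_rot: [-2.168, -2.274, 0.0]
contact_force: [0.8, 0.5, -3.4]
opening: 0.0279
grip_force: 33.1
```

```bash
python3 -W ignore tilt3.py; python3 m.py .6822 .0965 .143
```

```text
t 39.33 tcp [0.682 0.099 0.142] yaw -87.27 tilt [-0. -0.] open 2.79 grip 33.1 F [ 0.791  0.531 -3.42 ] T [0.022 0.023 0.021]
scene 88 47 tilt 1.03 z left(+42) 0.1277 right 0.1261 b -0.005 yr -0.04 0.043
t 39.58 tcp [0.682 0.099 0.142] yaw -87.24 tilt [-0.  0.] open 2.83 grip 33.1 F [ 1.29  -0.319 -2.332] T [ 0.006 -0.052  0.086]
shift now-axes [-0.266  0.028 -0.12 ] turn 0.0
after turn [-0.266  0.028 -0.12 ]
```

>>> {"name": "send_rows", "arguments": {
  "rows": [
    [2.6, [-0.2, 0, 0], 0],
    [2.6, [0, 0, 0], 0],
    [2.6, [0, 0, 0], 0],
    [2.6, [0, 0, 0], 0]
  ]
}}

```text
t: 40.08
tool_pos: [0.6819, 0.0971, 0.1418]
tool_rot: [-2.167, -2.274, 0.0]
contact_force: [-0.3, 0.7, -3.1]
opening: 0.0288
grip_force: 33.1
```

```bash
python3 -W ignore tilt3.py r pics/s6.png; python3 -W ignore tilt3.py; python3 -W ignore tilt3.py
```

```text
t 40.08 tcp [0.682 0.097 0.142] yaw -87.25 tilt [-0.  0.] open 2.88 grip 33.1 F [-0.302  0.694 -3.063] T [-0.046  0.043 -0.002]
ref 90 59 tilt 0.7 z left(+42) 0.0898 right 0.0887 b -0.023 yr -0.044 0.039
scene 85 46 tilt 0.55 z left(+42) 0.1275 right 0.1267 b -0.002 yr -0.041 0.045
t 40.33 tcp [0.682 0.097 0.142] yaw -87.24 tilt [0. 0.] open 2.77 grip 33.1 F [-0.076 -1.462 -2.835] T [0.024 0.038 0.012]
scene 90 50 tilt 0.27 z left(+42) 0.1272 right 0.1268 b -0.006 yr -0.039 0.043
t 40.58 tcp [0.682 0.097 0.142] yaw -87.24 tilt [ 0. -0.] open 2.8 grip 33.1 F [ 0.69  -0.546 -2.981] T [ 0.032 -0.06   0.021]
scene 86 49 tilt 0.25 z left(+42) 0.1272 right 0.1268 b -0.004 yr -0.041 0.041
```

View pics/s6.png

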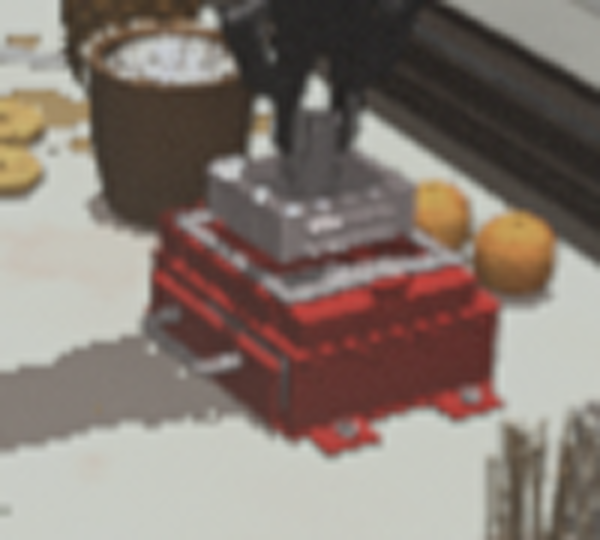

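The picture shows the block at crop px (315,205) held level (tilt about 0.3°), clear of and centred over the well. The drawer is shut at (220,350), and the jar and oranges are untouched. I hand in the job.

```bash
python3 -c "
from station import ctrl; print(ctrl.finish_job())"
```

```text
the job is handed in; nothing more can be done
None
```

The job is handed in: the dish stands in the fully shut drawer (about 2–3 mm off centre when placed), and the block, rocked out tooth by tooth, is held level (about 0.3°) and still, about 7 mm clear above its well; I gripped the tube along x instead of y, because the moves cannot tilt the tool.

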